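# Set up the yarn winder: gear rod to the middle click, tension pointer to the index

### The arm

A 7-joint arm with a two-finger parallel gripper is mounted at the origin on the work surface. World frame = base frame: x ahead of the robot, y to its left, z up, the work surface at z = 0. Lengths are in m, angles in rad, forces in N, time in s.
With the tool pointing down it reaches from about 0.425 to 0.875 m from the base axis. Payload 4.7 kg.
Tool frame: the origin (TCP) lies on the centre line of the jaws, within the pads' length; the fingertips stand 14 mm ahead of it and the grasp point (between the pads) lies 5 mm behind it; z points along the fingers, x is the direction in which the jaws open and shut, and the axes are right-handed (so a half turn about z gives the same grasp; the last joint's range is limited). The gripper opens to 85 mm and grips with 20 to 120 N. Pads are 22 mm wide; open, the fingers measure 114 mm over their backs; the gripper's body (76 mm by 85 mm) begins 54 mm behind the grasp point. The pads swing forward as they close: fully open they stand 13 mm farther back than shut.
Start: joints at [1.233, 0.321, -0.07, 1.45, 0.023, 1.371, -0.057], TCP at [0.224, -0.61, 0.245] pointing down, gripper open.
Joint ranges: [-2.86, 2.86], [-0.3, 2.09], [-1.38, 1.24], [0.06, 2.45], [-1.56, 4.7], [0.09, 2.05], [-2.69, 2.69]. Speed limits (rad/s): [2.57, 2.57, 3.14, 3.14, 3.14, 3.14, 3.14].

### API

Orientations are given as a unit quaternion [w, x, y, z].
In Python, from workcell import get_state, camera, camera_info, close_job gives the robot as it stands. The module is installed in compiled form; this text tells all that it offers.
- The arm moves only by the tool play_rows, never from a script. Its argument "plan" is a list of rows, each a list of 7 numbers: the turn, a rotation vector about the tool's x, y, z in rad, then the shift along the tool's x, y, z in mm, then the opening, from -1 (shut) to 1 (fully open), so that 0 is half open. A call has 1 to 12 rows; each row is the pose to reach, as a shift and turn from the pose commanded when the call began, along the tool's axes at that moment; what a row does not reach only later rows make up. A row lasts 1/10 s, in which the tool goes at most 50 mm and 8.59 degrees, less where a joint would pass 70% of its speed; a pose out of reach is approached as far as the arm can. A call with a gripper value outside its range is refused whole. The fingers move at their own pace and stop on an object; "newtons" is the grip in N (left out, the last holds). Time passes only in rows, so rows that repeat a pose let the fingers close. It gives the time, the measured TCP pose, the force and the opening at its end, in the units of the state.
- get_state(): the state, without advancing time (a new reading comes with each control period).
- camera(name): name is "side" or "top" or "wrist"; returns the picture (400x640x3 uint8, red, green, blue); there is no depth.
- camera_info(name): a dict with "mtx" (3x3 intrinsics, pixels), "extrinsics" (4x4, takes a point from camera to world coordinates); the wrist camera has in their place "tool_from_camera" (4x4, takes a point from camera to tool coordinates, whose origin is the TCP and whose axes are the tool frame's). Camera axes: x right, y down, z forward; pixel columns grow to the right and rows downward; lengths in m; the calibration is good to about 2 mm. The wrist camera is an equidistant fisheye: a pixel r from the principal point sees the ray r / f radians off the axis. A picture is of the moment at which its call begins: read the wrist's pose just before it. camera_info takes no time and is no camera call.
- close_job(): hands the job in, once; it reports no verdict.
The state is a dict: "time": time; "qpos": joint angles; "qd": joint speeds; "effort": joint torques, N m; "eef_pos": TCP position; "eef_rot": TCP orientation; "ft_force": force on the tool from outside, world axes, zero at the start; "torque": the same for the moment, N m; "width": finger opening in m.
Only numpy, scipy, OpenCV 4.12 (cv2) and the standard library are available. Lean on these libraries where they do the work, as an engineer would, in place of code of your own. Each camera call takes 0.05 s, during which the arm holds its last target. There are 200 camera calls.

### The job

Get the yarn winder ready: set the gear rod on its sloping panel, which is pushed fully in, to its middle click, then turn the knob of the tension unit until its pointer stands exactly opposite the point of the index clip. Turn the knob rather than pushing the pointer or the clip, let go of both controls, and leave the darning mushroom, the tall yarn cone and the jar where they stand.

Things in the scene. Friction and masses are not known exactly. Their poses are not given: they have to be found in the camera images.
- winder: white yarn winder fixed to the counter, 240 x 160 mm (x, y), yaw varies. Origin: centre of its underside. Its sloping control panel is on its -x side: from 50 mm height at x = -120 mm up to 125 mm at x = -14 mm, normal leaning 35 degrees from vertical towards -x. The rear part is 125 mm high with a wound cone on top (to 230 mm).
- guide_bar (a point): middle of the steel crossbar (8 mm thick, 140 mm along the winder's y) 247 mm above the counter, over the panel. From its ends, arms lead 57 mm back (+x) to posts. It blocks a gripper coming straight down on the rod's knob: come in along the rod, tilted.
- gear_rod (a joint): how far the gear rod is pulled out, m: 0 fully in (start), 0.014 middle click, 0.028 fully out. The rod slides along the panel's outward normal; pulled, it resists with up to about 8 N and is drawn into the nearest of the three clicks when let go (within about 5 mm of it).
- rod_knob (a point): centre of the round black knob of the gear rod, 26 mm diameter, 25 mm long along the rod; 37 mm off the panel when fully in (a steel collar of 30 mm diameter stands 8 mm off the panel round the rod). Its z axis points along the rod, outwards (35 degrees from vertical, towards the robot's side); its y axis is the winder's y. It moves with the rod.
- tensioner: yarn tension unit, a plain aluminium box 160 x 130 x 70 mm (x, y, z) fixed to the counter, yaw varies. Origin: centre of its underside. On top: the knob at x = -35 mm, y = 0, the pointer and its scale behind it (+x), the index clip at the far edge.
- knob_grip (a point): grip point on the upright axis of the tension knob, 104 mm above the counter; round black knob of 32 mm diameter whose grip part reaches from 84 to 114 mm above the counter, over a thinner steel collar. It turns about 4 rad between stops; friction torque 0.05 N m; it stays where it is left.
- tension_knob (a joint): angle of the tension knob, rad: 0 at one stop, 4 at the other, growing clockwise seen from above; the pointer moves 12 mm per rad towards the unit's -y (right, seen from the robot). It starts at 0.2 to 1.0 and needs 1.0 to 2.7 rad more, clockwise.
- pointer: flat dark steel arrow, 8 mm wide, 24 mm long, whose point is the origin and points to the unit's +x; it moves along the unit's y with the knob; 76 mm above the counter, its top at 78 mm.
- index: index clip: the same flat arrow facing the pointer (its point, the origin, looks to the unit's -x; axes as the unit's), on a steel block 16 mm wide, 81 mm high; 2 mm in x from the pointer's line. Aligned when pointer and index have the same y in the unit's frame. It stands to the -y side of the pointer at the start.
- darning_mushroom: bystander: wooden darning mushroom, 54 mm wide, 78 mm high; origin at the centre of its underside
- big_cone: bystander: tall yarn cone, 90 mm wide, 150 mm high; origin at the centre of its underside
- bead_jar: bystander: lidded glass jar, 70 mm wide, 100 mm high; origin at the centre of its underside

How it is judged:
On the way, in this order (a step that is already met when the one before it is completed fails the run):
1. the gear rod stands in its middle click (value of joint gear_rod between 0.0115 and 0.0165 m), for 0.2 s.
2. the tension pointer is turned to the index clip, the rod still in its middle click (all of step 1 and y of pointer in the frame of index between -0.0025 and 0.0025 m), for 0.2 s.
At the end, for the whole second after the job is handed in: The gear rod rests in its middle click (0.014 m out, +-2.5 mm), the pointer is opposite the index point within 2.5 mm along the scale, and nothing is held; the mushroom, tall cone and jar have not been moved by over 30 mm (all of step 2 and velocity of joint gear_rod between -0.003 and 0.003 m/s); the robot touches nothing.
It fails at once if the pointer or the index clip is pushed directly (over 1 N) ((contact force between pointer and the fingers above 1 N or contact force between pointer and the arm above 1 N) or (contact force between index and the fingers above 1 N or contact force between index and the arm above 1 N)).
It fails at once if a bystander is moved by more than 30 mm (distance of any of darning_mushroom, big_cone, bead_jar from where it was at the start of the episode above 0.03 m).
It also fails if it takes over 61 s, if anything falls off the work surface, if the arm or the gripper's body presses on something with over 40 N, if the wrist force passes 120 N, or if a joint passes its speed limit or range.

## Working session

There is one attempt and no reset: what is moved stays moved. The work goes in short steps, Python scripts to look and compute and a tool call to move; the robot and the scene stay as the last step left them, time stands still between calls to the robot, and variables do not carry over. Pictures are saved under pics/ and viewed, about 8 in all and at most 12, crops included, and the job is handed in when it is done.

Besides the shell and the picture viewer there is one more tool, called after ">>>" by a JSON object that holds its "fn" and its "kwargs", one argument or row to a line. play_rows: Moves the arm, as the interface text tells. Its arguments: {"type":"object","properties":{"plan":{"type":"array"},"newtons":{"type":"number"}},"required":["plan"]}

```bash
mkdir -p pics
python3 - <<'E'
from workcell import *
import cv2,numpy as np
np.set_printoptions(precision=4,suppress=True)
s=get_state();print(s['time'],s['eef_pos'],s['eef_rot'],s['width'])
for n in('top','side','wrist'):
    i=camera_info(n);print(n,i)
    im=camera(n);cv2.imwrite(f'pics/{n}0.png',im[:,:,::-1])
E
```

```text
0.0 [ 0.2238 -0.6097  0.2442] [-0.0005  0.8199 -0.5724 -0.0008] 0.08522186528331387
top {'mtx': array([[401.8506,   0.    , 319.3824],
       [  0.    , 401.8506, 191.3177],
       [  0.    ,   0.    ,   1.    ]]), 'extrinsics': array([[ 0.006 , -0.9888,  0.1488,  0.3695],
       [-0.9998, -0.0032,  0.0192, -0.0176],
       [-0.0185, -0.1489, -0.9887,  1.4798],
       [ 0.    ,  0.    ,  0.    ,  1.    ]])}
side {'mtx': array([[382.422 ,   0.    , 312.1273],
       [  0.    , 382.422 , 202.1213],
       [  0.    ,   0.    ,   1.    ]]), 'extrinsics': array([[-0.7135, -0.4794,  0.511 , -0.0378],
       [-0.7006,  0.4856, -0.5228,  0.5892],
       [ 0.0025, -0.731 , -0.6823,  0.9762],
       [ 0.    ,  0.    ,  0.    ,  1.    ]])}
wrist {'mtx': array([[309.7069,   0.    , 319.7983],
       [  0.    , 309.7069, 198.5216],
       [  0.    ,   0.    ,   1.    ]]), 'tool_from_camera': array([[ 1.    ,  0.0001, -0.0011,  0.0008],
       [ 0.0003,  0.9483,  0.3175, -0.082 ],
       [ 0.001 , -0.3175,  0.9483, -0.1296],
       [ 0.    ,  0.    ,  0.    ,  1.    ]])}
```

Run:
```python
import cv2
a=cv2.imread('pics/top0.png')[60:340,120:520];cv2.imwrite('pics/topc.png',cv2.resize(a,None,fx=2,fy=2,interpolation=cv2.INTER_CUBIC))
```

```text
(no output)
```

View pics/topc.png

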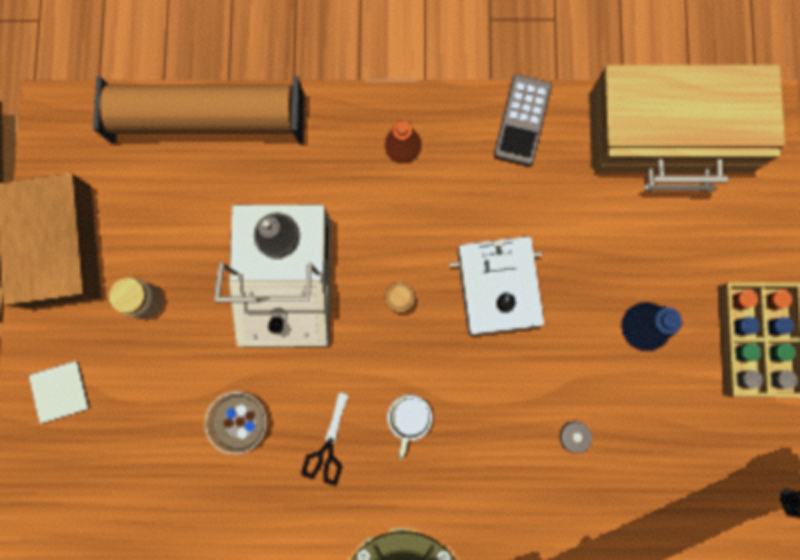

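View pics/side0.png

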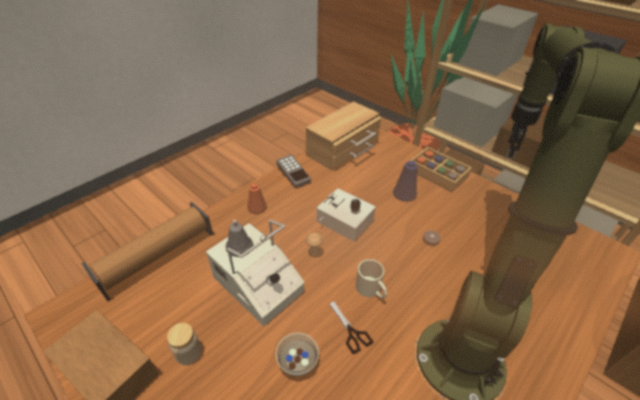

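```bash
cat > h.py <<'E'
from workcell import *
import cv2,numpy as np
from scipy.spatial.transform import Rotation as R
np.set_printoptions(precision=4,suppress=True)
def ray(n,u,v):
    i=camera_info(n);M=i['mtx'];E=i['extrinsics']
    d=np.linalg.inv(M)@[u,v,1];return E[:3,3],E[:3,:3]@d
def atz(n,u,v,z):
    o,d=ray(n,u,v);return o+d*(z-o[2])/d[2]
def tri(a,b):
    (o,d),(p,e)=a,b;s=np.linalg.lstsq(np.c_[d,-e],p-o,rcond=None)[0]
    x,y=o+d*s[0],p+e*s[1];return (x+y)/2,np.linalg.norm(x-y)
def toolR(s): w=s['eef_rot'];return R.from_quat([w[1],w[2],w[3],w[0]])
def wray(u,v,s,i):
    M=i['mtx'];T=i['tool_from_camera'];x=np.array([u-M[0,2],v-M[1,2]]);r=np.hypot(*x);t=r/M[0,0]
    d=np.r_[x/r*np.sin(t),np.cos(t)];Q=toolR(s).as_matrix()
    return np.array(s['eef_pos'])+Q@T[:3,3],Q@T[:3,:3]@d
def wproj(p,s,i):
    T=i['tool_from_camera'];M=i['mtx'];q=toolR(s).as_matrix().T@(np.array(p)-s['eef_pos']);c=T[:3,:3].T@(q-T[:3,3])
    t=np.arctan2(np.hypot(c[0],c[1]),c[2]);return M[:2,2]+M[0,0]*t*c[:2]/np.hypot(c[0],c[1])
E
python3 - <<'E'
from h import *
c=lambda u,v:(120+u/2,60+v/2)
for nm,u,v,z in [('t1',459,245,.07),('t2',531,237,.07),('t3',543,325,.07),('t4',470,334,.07),('kn',506,301,.114),('w1',232,206,.125),('w2',327,206,.125),('w3',328,346,.05),('w4',238,347,.05),('bar1',217,299,.247),('bar2',309,291,.247),('rod',277,325,.13),('mush',400,298,.078),('jar',130,295,.1),('cone',668,320,.15)]:
    print(nm,atz('top',*c(u,v),z))
print(tri(ray('top',*c(277,325)),ray('side',275,279)),tri(ray('top',*c(506,302)),ray('side',355,205)))
E
```

```text
t1 [ 0.6138 -0.0971  0.07  ]
t2 [ 0.6285 -0.225   0.07  ]
t3 [ 0.4723 -0.243   0.07  ]
t4 [ 0.456  -0.1155  0.07  ]
kn [ 0.5096 -0.1741  0.114 ]
w1 [0.6716 0.2979 0.125 ]
w2 [0.6719 0.1332 0.125 ]
w3 [0.4347 0.1349 0.05  ]
w4 [0.4321 0.2951 0.05  ]
bar1 [0.4973 0.2873 0.247 ]
bar2 [0.5103 0.1449 0.247 ]
rod [0.4658 0.213  0.13  ]
mush [0.5178 0.0071 0.078 ]
jar [0.5189 0.4757 0.1   ]
cone [ 0.4756 -0.4355  0.15  ]
(array([0.4672, 0.2164, 0.1103]), np.float64(5.627156357771911e-06)) (array([ 0.5097, -0.1762,  0.0955]), np.float64(0.0002974905095901898))
```

>>> {"fn": "play_rows", "kwargs": {
  "plan": [
    [0,0,-0.14,-26,-34,-3,1],
    [0,0,-0.28,-52,-68,-6,1],
    [0,0,-0.42,-79,-102,-9,1],
    [0,0,-0.56,-105,-137,-12,1],
    [0,0,-0.7,-132,-171,-15,1],
    [0,0,-0.84,-158,-205,-18,1],
    [0,0,-0.98,-185,-240,-21,1],
    [0,0,-1.12,-211,-274,-24,1],
    [0,0,-1.26,-238,-308,-27,1],
    [0,0,-1.4,-264,-342,-30,1],
    [0,0,-1.54,-290,-377,-33,1],
    [0,0,-1.68,-317,-411,-36,1]
  ]
}}

```text
time: 1.35
eef_pos: [0.5011, -0.1695, 0.2814]
eef_rot: [0.0, 0.973, 0.231, -0.0]
ft_force: [1.4, -0.9, -0.8]
width: 0.0855
```

>>> {"fn": "play_rows", "kwargs": {
  "plan": [
    [0,0,-0.14,0,0,0,1],
    [0,0,-0.28,0,0,0,1],
    [0,0,-0.42,0,0,0,1],
    [0,0,-0.56,0,0,0,1],
    [0,0,-0.7,0,0,0,1],
    [0,0,-0.84,0,0,0,1],
    [0,0,-0.98,0,0,0,1],
    [0,0,-1.11,0,0,0,1],
    [0,0,-1.11,0,0,0,1],
    [0,0,-1.11,0,0,0,1]
  ]
}}

```text
time: 2.35
eef_pos: [0.5004, -0.171, 0.2811]
eef_rot: [-0.0, 0.708, 0.706, -0.0]
ft_force: [-0.0, 0.4, 1.2]
width: 0.0857
```

Run:
```python
from h import *
s=get_state();print(s['time'],s['qpos'],s['eef_pos'],toolR(s).as_matrix())
im=camera('wrist');cv2.imwrite('pics/w1.png',im[:,:,::-1])
c=im[60:330,160:480,::-1];cv2.imwrite('pics/w1c.png',cv2.resize(c,(800,675)[:2] if 0 else (710,600),interpolation=cv2.INTER_CUBIC))
import pickle;pickle.dump(s,open('s1.pkl','wb'))
```

```text
2.35 [ 0.8571  0.0801 -0.6071  1.678   0.0464  1.3982  1.8114] [ 0.5004 -0.171   0.2811] [[ 0.0029  1.     -0.0003]
 [ 1.     -0.0029  0.    ]
 [ 0.     -0.0003 -1.    ]]
```

View pics/w1c.png

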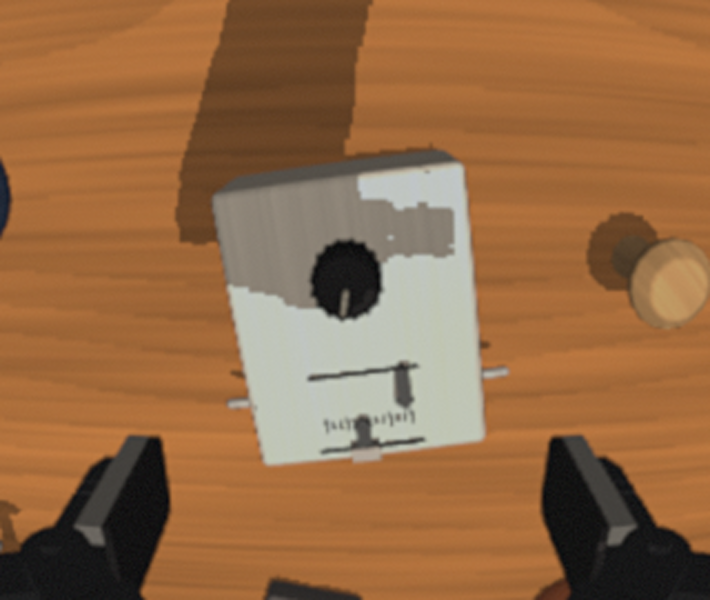

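Run:
```python
from h import *
import pickle
s=pickle.load(open('s1.pkl','rb'));i=camera_info('wrist')
def P(cu,cv,z):
    o,d=wray(160+cu/2.2188,60+cv/2.2222,s,i);return o+d*(z-o[2])/d[2]
c=[P(*p,.07) for p in[(268,465),(484,439),(463,163),(214,195)]]
print(*c);x=(c[0]+c[1]-c[2]-c[3]);yaw=np.arctan2(x[1],x[0]);yy=c[1]+c[2]-c[0]-c[3];print(yaw,np.arctan2(-yy[0],yy[1]),np.mean(c,0))
k=P(347,279,.114);print('knob',k)
yaw=.118
a=np.array([-np.sin(yaw),np.cos(yaw),0]);b=np.array([np.cos(yaw),np.sin(yaw),0])
p,q=P(405,408,.077),P(363,417,.077);print(p,q,(p-k)@a,(q-k)@a,(p-q)@b,'dy',(p-q)@a)
print((P(405,370,.077)-k)@a,(P(363,445,.077)-k)@a)
```

```text
[ 0.6292 -0.2219  0.07  ] [ 0.6128 -0.0974  0.07  ] [ 0.4574 -0.117   0.07  ] [ 0.4729 -0.2424  0.07  ]
0.12778189849400104 0.12710259211071379 [ 0.5431 -0.1697  0.07  ]
knob [ 0.5049 -0.1747  0.114 ]
[ 0.5884 -0.1441  0.077 ] [ 0.5937 -0.167   0.077 ] 0.020551882607392255 -0.0027448394063739625 -0.0026047850092226084 dy 0.02329672201376622
0.022638533230496364 -0.004789627869424797
```

>>> {"fn": "play_rows", "kwargs": {
  "plan": [
    [-0.06,0,0,30,-20,-10,1],
    [-0.12,0,0,65,-40,-20,1],
    [-0.2,0,0,100,-55,-20,1],
    [-0.28,0,0,135,-68,-20,1],
    [-0.36,0,0,170,-80,-15,1],
    [-0.44,0,0,210,-90,-10,1],
    [-0.52,0,0,250,-100,0,1],
    [-0.611,0,0,295,-110,15,1],
    [-0.611,0,0,340,-115,30,1],
    [-0.611,0,0,386,-115,40,1],
    [-0.611,0,0,386,-115,40,1],
    [-0.611,0,0,386,-115,40,1]
  ]
}}

```text
time: 3.6
eef_pos: [0.3963, 0.2353, 0.1753]
eef_rot: [0.223, 0.67, 0.685, 0.18]
ft_force: [-0.1, -1.1, -0.9]
width: 0.0854
```

Run:
```python
from h import *
s=get_state();print(s['time'],s['qpos'],s['eef_pos'],toolR(s).as_matrix())
im=camera('wrist');cv2.imwrite('pics/w2.png',im[:,:,::-1])
c=im[80:350,160:480,::-1];cv2.imwrite('pics/w2c.png',cv2.resize(c,(710,600),interpolation=cv2.INTER_CUBIC))
import pickle;pickle.dump(s,open('s2.pkl','wb'))
```

```text
3.6 [-0.3401 -0.3009 -0.5398  2.31    0.4543  0.8048  0.4355] [0.3963 0.2353 0.1753] [[-0.002   0.8373  0.5468]
 [ 0.9979  0.0369 -0.0528]
 [-0.0644  0.5455 -0.8356]]
```

View pics/w2c.png

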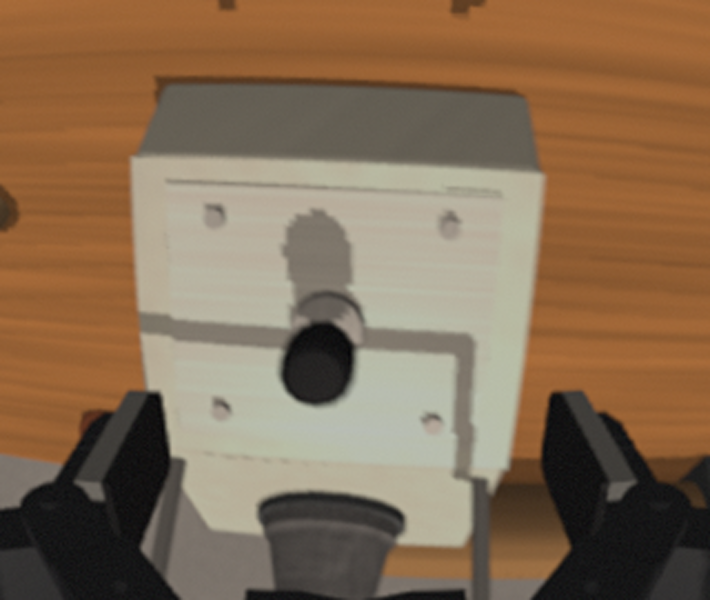

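```bash
cat > m2.py <<'E'
from h import *
import pickle
s=pickle.load(open('s2.pkl','rb'));i=camera_info('wrist')
def P(cu,cv,z):
    o,d=wray(160+cu/2.2188,80+cv/2.2222,s,i);return o+d*(z-o[2])/d[2]
f1,f2,b1,b2=P(133,156,.05),P(544,173,.05),P(178,460,.125),P(508,470,.125)
print(f1,f2,b1,b2)
e=f2-f1;print('yaw',np.arctan2(-e[0],e[1]),np.linalg.norm(e)); e=b2-b1;print(np.arctan2(-e[0],e[1]),np.linalg.norm(e))
yaw=np.arctan2(-(f2-f1)[0],(f2-f1)[1])
def solve(yaw):
    Rz=R.from_euler('z',yaw).as_matrix();n=Rz@[-np.sin(np.radians(35)),0,np.cos(np.radians(35))]
    x=Rz[:,0]
    c0=((f1+f2)/2+.12*x+(b1+b2)/2+.014*x)/2;c0[2]=0;print('centre',c0,(f1+f2)/2+.12*x,(b1+b2)/2+.014*x)
    p0=c0-.12*x+[0,0,.05]
    for nm,cu,cv,h in[('end',317,372,.0495),('collar',330,318,.008),('collar2',328,324,.008)]:
        o,d=wray(160+cu/2.2188,80+cv/2.2222,s,i);t=((p0-o)@n+h)/(d@n);q=o+t*d
        print(nm,q,'foot',(Rz.T@(q-h*n-c0)),'knob',q-h*n+.037*n)
solve(yaw);solve(0)
E
python3 m2.py
```

```text
[0.4364 0.1387 0.05  ] [0.4362 0.2994 0.05  ] [0.5606 0.1474 0.125 ] [0.5468 0.301  0.125 ]
yaw 0.0013244128039858346 0.16064627046387003
0.08939256427747493 0.15421515928462148
centre [0.562  0.2217 0.    ] [0.5563 0.2192 0.05  ] [0.5677 0.2242 0.125 ]
end [0.4631 0.2188 0.1252] foot [-0.0705 -0.0028  0.0847] knob [0.4703 0.2188 0.115 ]
collar [0.4838 0.2196 0.089 ] foot [-0.0736 -0.002   0.0825] knob [0.4672 0.2196 0.1128]
collar2 [0.4859 0.2189 0.0905] foot [-0.0715 -0.0027  0.084 ] knob [0.4693 0.2189 0.1143]
centre [0.562  0.2216 0.    ] [0.5563 0.219  0.05  ] [0.5677 0.2242 0.125 ]
end [0.4631 0.2188 0.1252] foot [-0.0705 -0.0028  0.0847] knob [0.4703 0.2188 0.115 ]
collar [0.4838 0.2196 0.089 ] foot [-0.0736 -0.002   0.0825] knob [0.4672 0.2196 0.1128]
collar2 [0.4859 0.2189 0.0905] foot [-0.0715 -0.0027  0.084 ] knob [0.4693 0.2189 0.1143]
```

```bash
cat >> h.py <<'E'
def rel(p,Rt):
    s=get_state();Q=toolR(s);print('rot',(Q.inv()*R.from_matrix(Rt)).as_rotvec(),'shift mm',Q.inv().apply(np.array(p)-s['eef_pos'])*1e3)
def rodR(yaw=0.0):
    z=np.array([np.sin(np.radians(35)),0,-np.cos(np.radians(35))]);x=np.array([0,1.,0])
    return R.from_euler('z',yaw).as_matrix()@np.c_[x,np.cross(z,x),z]
E
python3 -c "
from h import *
rel([.438,.217,.155],rodR());rel([.470,.217,.110],rodR())"
```

```text
rot [-0.0309  0.0505  0.0374] shift mm [-18.2609  21.756   41.8185]
rot [-0.0309  0.0505  0.0374] shift mm [-15.5212  23.9144  96.9259]
```

>>> {"fn": "play_rows", "kwargs": {
  "plan": [
    [-0.01,0.02,0.01,-6,8,14,1],
    [-0.02,0.035,0.025,-12,16,28,1],
    [-0.031,0.05,0.037,-18,22,42,1],
    [-0.031,0.05,0.037,-18,22,42,1],
    [-0.031,0.05,0.037,-18,22,42,1]
  ]
}}

```text
time: 4.15
eef_pos: [0.4403, 0.2114, 0.1543]
eef_rot: [0.214, 0.677, 0.672, 0.209]
ft_force: [-0.2, 0.8, -0.2]
width: 0.0856
```

Run:
```python
from h import *
s=get_state();print(s['time'],s['qpos'],s['eef_pos'],s['ft_force'])
rel([.438,.217,.155],rodR());rel([.470,.217,.110],rodR())
im=camera('wrist');cv2.imwrite('pics/w3.png',im[:,:,::-1])
c=im[130:400,160:480,::-1];cv2.imwrite('pics/w3c.png',cv2.resize(c,(710,600),interpolation=cv2.INTER_CUBIC))
import pickle;pickle.dump(s,open('s3.pkl','wb'))
i=camera_info('wrist')
for h in(0,.0125):print(wproj(np.array([.467,.217,.114])+h*-rodR()[:,2],s,i))
```

```text
4.15 [-0.2755 -0.2596 -0.4697  2.3496  0.5099  0.6347  0.45  ] [0.4403 0.2114 0.1543] [-0.2366  0.835  -0.2469]
rot [-0.0034  0.0082 -0.0052] shift mm [ 5.6247 -1.5385 -1.9899]
rot [-0.0034  0.0082 -0.0052] shift mm [ 6.0821 -0.9501 53.2228]
[330.353 229.013]
[330.8593 237.6036]
```

View pics/w3c.png

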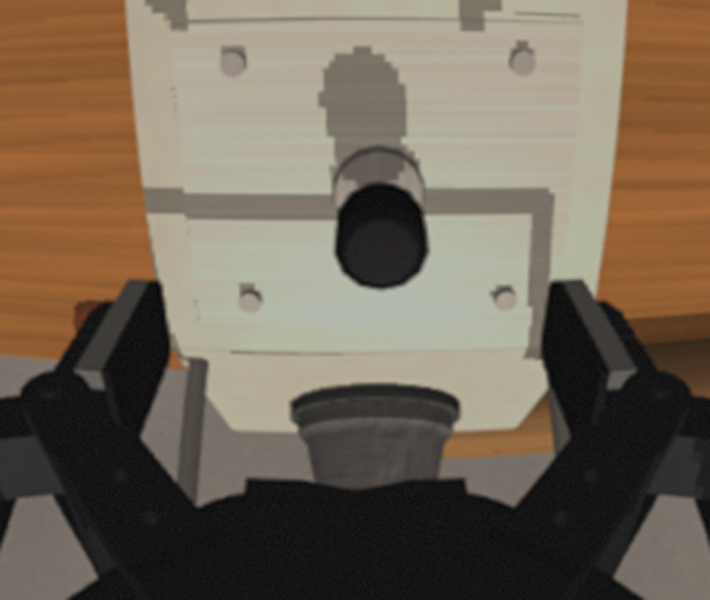

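>>> {"fn": "play_rows", "kwargs": {
  "plan": [
    [0,0,0,2,1,10,1],
    [0,0,0,4,2,20,1],
    [0,0,0,6,2,30,1],
    [0,0,0,6,2,40,1],
    [0,0,0,6,2,47,1],
    [0,0,0,6,2,53,1],
    [0,0,0,6,2,53,1],
    [0,0,0,6,2,53,1]
  ]
}}

```text
time: 5.0
eef_pos: [0.4722, 0.2178, 0.1121]
eef_rot: [0.214, 0.676, 0.673, 0.21]
ft_force: [-0.0, -0.2, -0.0]
width: 0.0855
```

>>> {"fn": "play_rows", "kwargs": {
  "newtons": 40,
  "plan": [
    [0,0,0,0,0,0,-1],
    [0,0,0,0,0,0,-1],
    [0,0,0,0,0,0,-1],
    [0,0,0,0,0,0,-1],
    [0,0,0,0,0,0,-1],
    [0,0,0,0,0,0,-1],
    [0,0,0,0,0,0,-1],
    [0,0,0,0,0,0,-1]
  ]
}}

```text
time: 5.8
eef_pos: [0.4723, 0.2178, 0.1122]
eef_rot: [0.214, 0.676, 0.673, 0.21]
ft_force: [-4.6, -0.4, 4.7]
width: 0.0246
```

Run:
```python
from h import *
s=get_state();print(s['time'],s['qpos'],s['eef_pos'],s['ft_force'],s['width'])
im=camera('wrist');cv2.imwrite('pics/w4.png',im[:,:,::-1])
c=im[130:400,160:480,::-1];cv2.imwrite('pics/w4c.png',cv2.resize(c,(710,600),interpolation=cv2.INTER_CUBIC))
```

```text
5.8 [-0.2106 -0.1035 -0.5161  2.3342  0.7173  0.5466  0.2727] [0.4723 0.2178 0.1122] [-4.6338 -0.4194  4.7054] 0.02458210862186392
```

View pics/w4c.png

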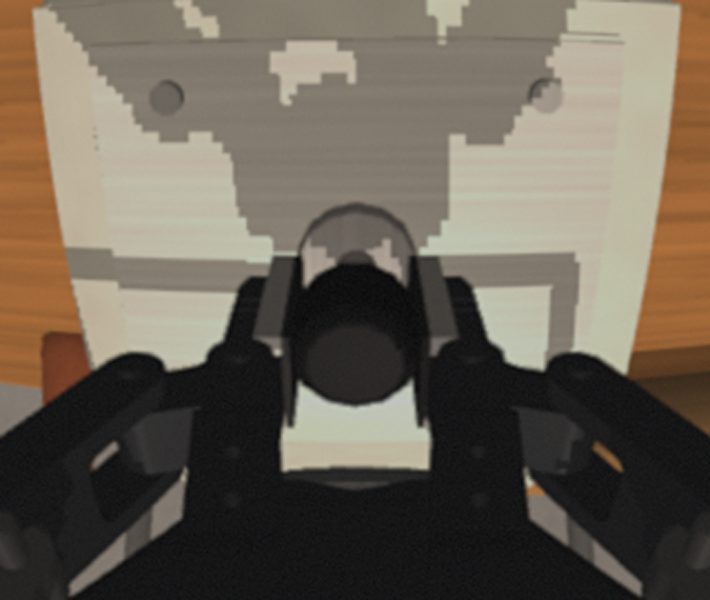

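>>> {"fn": "play_rows", "kwargs": {
  "newtons": 50,
  "plan": [
    [0,0,0,0,0,-3,-1],
    [0,0,0,0,0,-6,-1],
    [0,0,0,0,0,-9,-1],
    [0,0,0,0,0,-12,-1],
    [0,0,0,0,0,-15,-1],
    [0,0,0,0,0,-15,-1],
    [0,0,0,0,0,-15,-1],
    [0,0,0,0,0,-15,-1]
  ]
}}

```text
time: 6.65
eef_pos: [0.4638, 0.2177, 0.1242]
eef_rot: [0.214, 0.676, 0.673, 0.21]
ft_force: [1.5, 0.9, -0.2]
width: 0.0239
```

Run:
```python
from h import *
s=get_state();print(s['time'],s['eef_pos'],s['ft_force'],s['width'],np.linalg.norm(np.array(s['eef_pos'])-[.4723,.2178,.1122]))
im=camera('wrist');cv2.imwrite('pics/w5.png',im[:,:,::-1])
c=im[130:400,160:480,::-1];cv2.imwrite('pics/w5c.png',cv2.resize(c,(710,600),interpolation=cv2.INTER_CUBIC))
```

```text
6.65 [0.4638 0.2177 0.1242] [ 1.4706  0.8919 -0.1669] 0.023882975294715277 0.014711342784757645
```

View pics/w5c.png

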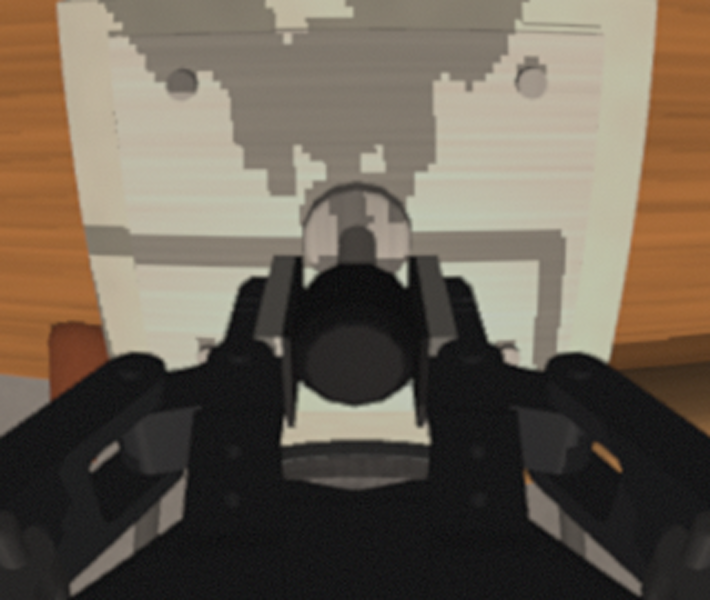

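>>> {"fn": "play_rows", "kwargs": {
  "plan": [
    [0,0,0,0,0,0,0],
    [0,0,0,0,0,0,1],
    [0,0,0,0,0,0,1],
    [0,0,0,0,0,0,1],
    [0,0,0,0,0,0,1],
    [0,0,0,0,0,-10,1],
    [0,0,0,0,0,-20,1],
    [0,0,0,0,0,-32,1],
    [0,0,0,0,0,-42,1],
    [0,0,0,0,0,-42,1],
    [0,0,0,0,0,-42,1]
  ]
}}

```text
time: 7.8
eef_pos: [0.4398, 0.2181, 0.1588]
eef_rot: [0.214, 0.676, 0.673, 0.21]
ft_force: [-0.0, 0.5, -0.3]
width: 0.0855
```

Run:
```python
from h import *
s=get_state();print(s['time'],s['eef_pos'],s['ft_force'],s['width'])
im=camera('wrist');cv2.imwrite('pics/w6.png',im[:,:,::-1])
c=im[130:400,160:480,::-1];cv2.imwrite('pics/w6c.png',cv2.resize(c,(710,600),interpolation=cv2.INTER_CUBIC))
yaw=.127;z=np.array([0,0,-1.]);x=np.array([-np.sin(yaw),np.cos(yaw),0])
rel([.508,-.174,.23],np.c_[x,np.cross(z,x),z])
```

```text
7.8 [0.4398 0.2181 0.1588] [-0.0468  0.5494 -0.3292] 0.0855379943298163
rot [ 0.6069  0.0446 -0.1283] shift mm [-391.745    98.2199  -16.9457]
```

View pics/w6c.png

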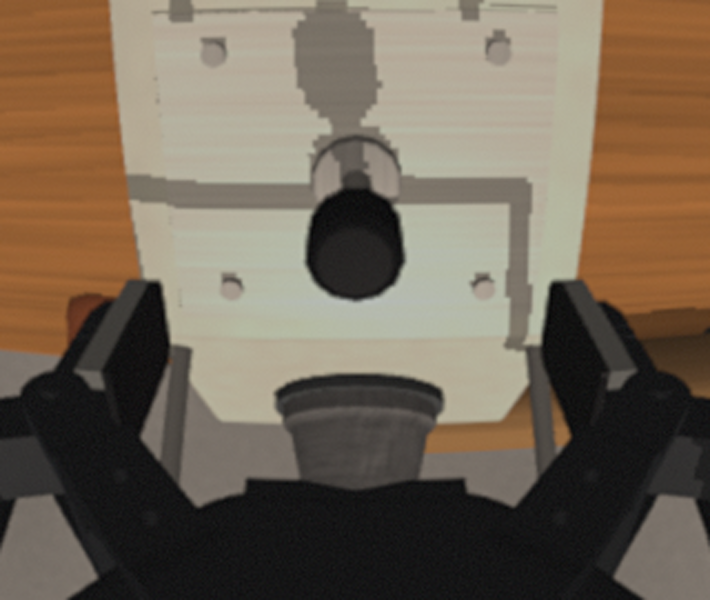

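>>> {"fn": "play_rows", "kwargs": {
  "plan": [
    [0,0,0,-45,0,-3,1],
    [0,0,0,-90,5,-10,1],
    [0.08,0.005,-0.02,-135,12,-20,1],
    [0.2,0.015,-0.04,-180,25,-25,1],
    [0.3,0.022,-0.064,-225,40,-25,1],
    [0.4,0.03,-0.085,-270,55,-22,1],
    [0.5,0.037,-0.106,-310,70,-20,1],
    [0.607,0.045,-0.128,-350,85,-17,1],
    [0.607,0.045,-0.128,-392,98,-17,1],
    [0.607,0.045,-0.128,-392,98,-17,1],
    [0.607,0.045,-0.128,-392,98,-17,1],
    [0.607,0.045,-0.128,-392,98,-17,1]
  ]
}}

```text
time: 9.05
eef_pos: [0.5076, -0.1769, 0.2294]
eef_rot: [-0.0, 0.663, 0.749, -0.001]
ft_force: [0.0, 0.1, 0.3]
width: 0.0852
```

Run:
```python
from h import *
import pickle
s=get_state();print(s['time'],s['qpos'],s['eef_pos'],s['ft_force'],toolR(s).as_matrix())
pickle.dump(s,open('s7.pkl','wb'))
im=camera('wrist');cv2.imwrite('pics/w7.png',im[:,:,::-1])
c=im[60:330,160:480,::-1];cv2.imwrite('pics/w7c.png',cv2.resize(c,(710,600),interpolation=cv2.INTER_CUBIC))
yaw=.127;z=np.array([0,0,-1.]);x=np.array([-np.sin(yaw),np.cos(yaw),0])
rel([.508,-.174,.1],np.c_[x,np.cross(z,x),z]);i=camera_info('wrist');print(wproj([.508,-.174,.114],s,i))
```

```text
9.05 [-0.001   0.0885  0.305   1.7636 -0.0267  1.2947  2.0027] [ 0.5076 -0.1769  0.2294] [0.0245 0.0883 0.3405] [[-0.1214  0.9926 -0.0013]
 [ 0.9926  0.1214 -0.0005]
 [-0.0003 -0.0013 -1.    ]]
rot [-0.0017 -0.0013 -0.0018] shift mm [  0.0287   0.8055 129.0745]
[323.7898 198.5932]
```

View pics/w7c.png

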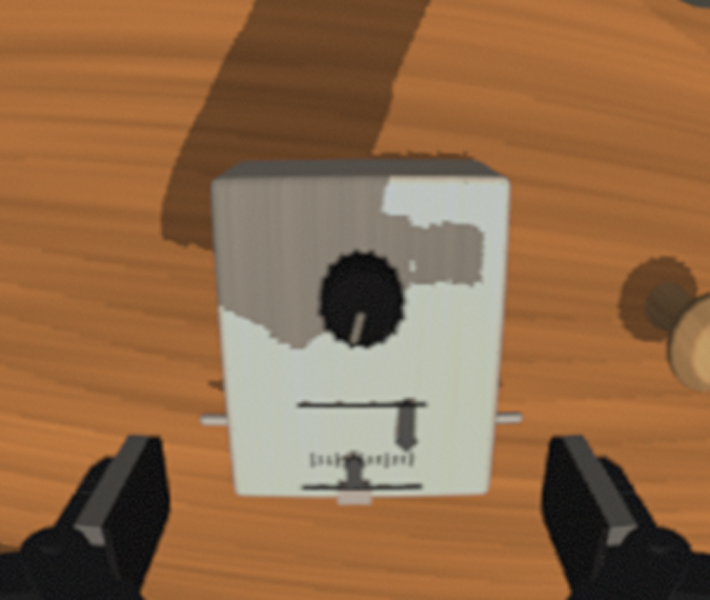

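Run:
```python
from h import *
import pickle
s=pickle.load(open('s7.pkl','rb'));i=camera_info('wrist')
def P(cu,cv,z):
    o,d=wray(160+cu/2.2188,60+cv/2.2222,s,i);return o+d*(z-o[2])/d[2]
c=[P(*p,.07) for p in[(239,494),(488,492),(510,178),(213,180)]]
yy=c[1]+c[2]-c[0]-c[3];xx=c[0]+c[1]-c[2]-c[3];print(np.mean(c,0),np.arctan2(-yy[0],yy[1]),np.arctan2(xx[1],xx[0]))
yaw=.125;a=np.array([-np.sin(yaw),np.cos(yaw),0])
p,q=P(406,449,.077),P(353.5,453,.077);print((p-q)@a,(P(406,405,.077)-P(353,485,.077))@a)
```

```text
[ 0.5427 -0.1692  0.07  ] 0.12867074647699425 0.13131204461661156
0.02483046304364107 0.024492777625972642
```

>>> {"fn": "play_rows", "kwargs": {
  "plan": [
    [0,0,0,0,0,25,1],
    [0,0,0,0,0,50,1],
    [0,0,0,0,0,75,1],
    [0,0,0,0,1,100,1],
    [0,0,0,0,1,115,1],
    [0,0,0,0,1,129,1],
    [0,0,0,0,1,129,1],
    [0,0,0,0,1,129,1]
  ]
}}

```text
time: 9.9
eef_pos: [0.5089, -0.173, 0.1013]
eef_rot: [-0.0, 0.66, 0.751, 0.0]
ft_force: [0.8, 0.1, 0.8]
width: 0.0854
```

>>> {"fn": "play_rows", "kwargs": {
  "newtons": 40,
  "plan": [
    [0,0,0,0,0,0,-1],
    [0,0,0,0,0,0,-1],
    [0,0,0,0,0,0,-1],
    [0,0,0,0,0,0,-1],
    [0,0,0,0,0,0,-1],
    [0,0,0,0,0,0,-1],
    [0,0,0,0,0,0,-1],
    [0,0,0,0,0,0,-1]
  ]
}}

```text
time: 10.7
eef_pos: [0.5093, -0.175, 0.102]
eef_rot: [0.001, 0.661, 0.75, 0.0]
ft_force: [-1.2, -3.2, 6.3]
width: 0.0307
```

>>> {"fn": "play_rows", "kwargs": {
  "plan": [
    [0,0,0.14,0,0,0,-1],
    [0,0,0.28,0,0,0,-1],
    [0,0,0.42,0,0,0,-1],
    [0,0,0.56,0,0,0,-1],
    [0,0,0.7,0,0,0,-1],
    [0,0,0.84,0,0,0,-1],
    [0,0,0.98,0,0,0,-1],
    [0,0,1.12,0,0,0,-1],
    [0,0,1.26,0,0,0,-1],
    [0,0,1.4,0,0,0,-1],
    [0,0,1.54,0,0,0,-1],
    [0,0,1.68,0,0,0,-1]
  ]
}}

```text
time: 11.9
eef_pos: [0.5082, -0.1763, 0.102]
eef_rot: [0.001, 1.0, 0.005, -0.0]
ft_force: [-5.0, -4.9, 7.4]
width: 0.0307
```

>>> {"fn": "play_rows", "kwargs": {
  "plan": [
    [0,0,0.1,0,0,0,-1],
    [0,0,0.2,0,0,0,-1],
    [0,0,0.2,0,0,0,-1],
    [0,0,0.2,0,0,0,-1],
    [0,0,0.2,0,0,0,-1]
  ]
}}

```text
time: 12.4
eef_pos: [0.508, -0.1763, 0.102]
eef_rot: [0.001, 0.996, -0.092, -0.0]
ft_force: [-3.8, -4.6, 7.8]
width: 0.0307
```

Run:
```python
from h import *
import pickle
s=get_state();print(s['time'],s['qpos'],s['eef_pos'],s['ft_force'],toolR(s).as_matrix(),s['width'],s['torque'])
pickle.dump(s,open('s8.pkl','wb'));i=camera_info('wrist')
print(wproj([.586,-.145,.077],s,i),wproj([.5937,-.167,.077],s,i))
im=camera('wrist');cv2.imwrite('pics/w8.png',im[:,:,::-1])
cv2.imwrite('pics/w8c.png',cv2.resize(im[:,:,::-1],(800,500),interpolation=cv2.INTER_CUBIC))
```

```text
12.4 [-0.1786  0.2179  0.5154  1.9141 -0.1218  1.0407  0.2043] [ 0.508  -0.1763  0.102 ] [-3.7698 -4.6245  7.7821] [[ 0.9831 -0.1831 -0.0008]
 [-0.1831 -0.9831 -0.0015]
 [-0.0005  0.0016 -1.    ]] 0.030740771021298227 [-1.0218  0.9335 -0.0841]
[449.3141 171.5012] [463.0677 206.3504]
```

View pics/w8c.png

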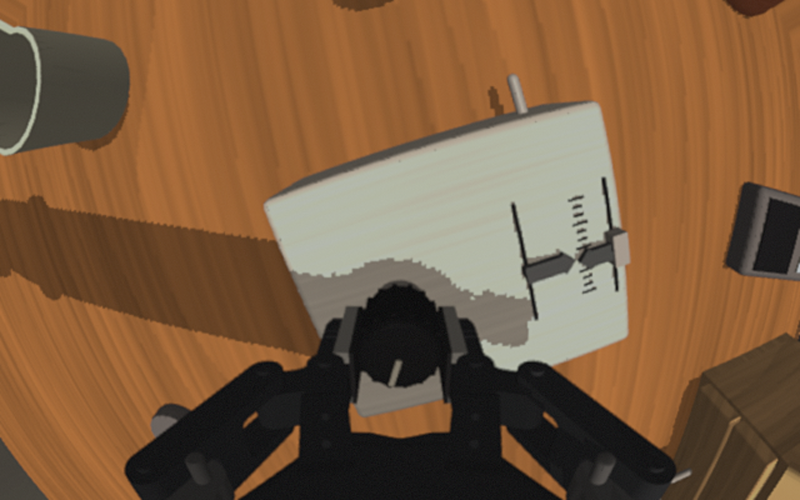

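Run:
```python
import cv2
a=cv2.imread('pics/w8.png')[130:260,390:530];cv2.imwrite('pics/w8z.png',cv2.resize(a,None,fx=4.5,fy=4.5,interpolation=cv2.INTER_CUBIC))
```

```text
(no output)
```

View pics/w8z.png

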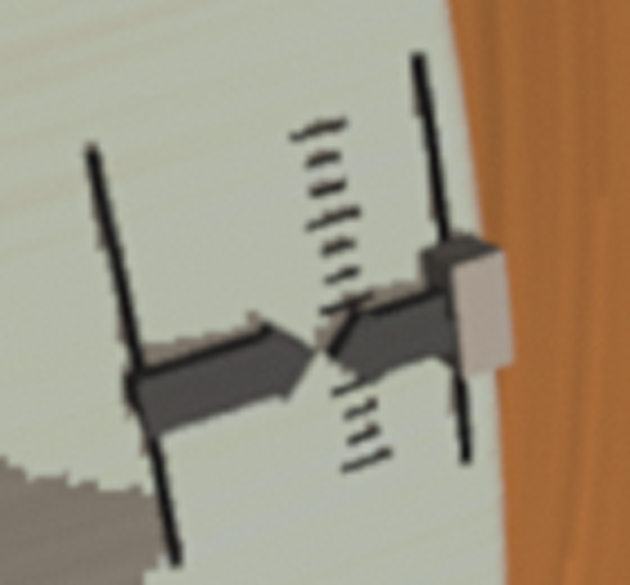

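Run:
```python
from h import *
import pickle
s=pickle.load(open('s8.pkl','rb'));i=camera_info('wrist')
def P(cu,cv,z):
    o,d=wray(390+cu/4.5,130+cv/4.5,s,i);return o+d*(z-o[2])/d[2]
a=np.array([-np.sin(.128),np.cos(.128),0]);b=np.array([np.cos(.128),np.sin(.128),0])
f=lambda u,v:np.array([P(u,v,.0775)@b,P(u,v,.0775)@a])*1e3
for p in[(318,352),(328,355),(270,330),(292,397),(140,378),(155,432),(358,314),(375,378),(440,295),(455,355)]:print(p,f(*p))
```

```text
(318, 352) [ 565.6565 -241.806 ]
(328, 355) [ 566.9889 -242.6791]
(270, 330) [ 559.5903 -236.7059]
(292, 397) [ 561.1456 -246.7559]
(140, 378) [ 541.6277 -237.4214]
(155, 432) [ 542.1613 -245.2749]
(358, 314) [ 572.0192 -238.5216]
(375, 378) [ 573.2622 -248.1323]
(440, 295) [ 584.336  -239.7954]
(455, 355) [ 585.6476 -248.939 ]
```

>>> {"fn": "play_rows", "kwargs": {
  "plan": [
    [0,0,0.06,0,0,0,-1],
    [0,0,0.11,0,0,0,-1],
    [0,0,0.11,0,0,0,-1],
    [0,0,0.11,0,0,0,-1],
    [0,0,0.11,0,0,0,-1]
  ]
}}

```text
time: 12.95
eef_pos: [0.5079, -0.1763, 0.102]
eef_rot: [0.001, 0.989, -0.147, -0.0]
ft_force: [-4.5, -4.3, 8.6]
width: 0.0304
```

>>> {"fn": "play_rows", "kwargs": {
  "plan": [
    [0,0,0,0,0,0,0],
    [0,0,0,0,0,0,0.5],
    [0,0,0,0,0,0,0.5],
    [0,0,0,0,0,0,0.5],
    [0,0,0,0,0,-25,0.5],
    [0,0,0,0,0,-55,0.5],
    [0,0,0,0,0,-90,0.5],
    [0,0,0,0,0,-120,0.5],
    [0,0,0,0,0,-120,0.5],
    [0,0,0,0,0,-120,0.5]
  ]
}}

```text
time: 13.95
eef_pos: [0.5091, -0.1737, 0.2214]
eef_rot: [-0.001, 0.989, -0.145, 0.001]
ft_force: [-0.5, -0.3, -0.0]
width: 0.0639
```

Run:
```python
from h import *
import pickle
s=get_state();print(s['time'],s['eef_pos'],s['ft_force'],toolR(s).as_rotvec(),s['width'])
pickle.dump(s,open('s9.pkl','wb'));i=camera_info('wrist')
u,v=wproj([.59,-.167,.077],s,i).astype(int);u-=50;v-=45;print(u,v)
im=camera('wrist');cv2.imwrite('pics/w9.png',im[:,:,::-1]);t=camera('side')
a=cv2.resize(im[v:v+90,u:u+100,::-1],(500,450),interpolation=cv2.INTER_CUBIC)
b=cv2.resize(t[200:320,200:310,::-1],(300,327),interpolation=cv2.INTER_CUBIC)
c=np.zeros((450,800,3),np.uint8);c[:,:500]=a;c[:327,500:]=b
cv2.imwrite('pics/w9z.png',c)
```

```text
13.95 [ 0.5091 -0.1737  0.2214] [-0.5454 -0.2613 -0.0027] [-3.107   0.4568 -0.0016] 0.06394015013726458
351 112
```

View pics/w9z.png

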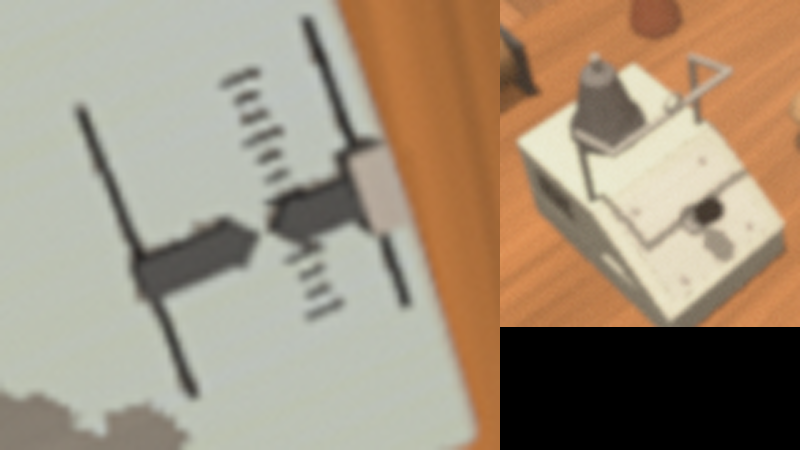

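Run:
```python
from h import *
import pickle
s=pickle.load(open('s9.pkl','rb'));i=camera_info('wrist')
def P(cu,cv,z):
    o,d=wray(351+cu/5,112+cv/5,s,i);return o+d*(z-o[2])/d[2]
a=np.array([-np.sin(.128),np.cos(.128),0]);b=np.array([np.cos(.128),np.sin(.128),0])
for p in[(260,236),(267,222),(227,218),(246,267),(137,260),(152,300),(280,197),(296,242),(345,178),(357,222),(79,108),(193,395)]:q=P(*p,.0775);print(p,q@b*1e3,q@a*1e3)
a=cv2.imread('pics/w9.png')[140:176,376:436];cv2.imwrite('pics/w9zz.png',cv2.resize(a,None,fx=12,fy=12,interpolation=cv2.INTER_CUBIC))
```

```text
(260, 236) 564.7202956828518 -243.03731120576597
(267, 222) 566.8836887830568 -241.09272963533
(227, 218) 560.0807730078519 -237.4342250898132
(246, 267) 560.1950711786567 -247.47532908200657
(137, 260) 541.6550202245737 -238.1220649024953
(152, 300) 541.5123985451853 -246.25654250355987
(280, 197) 570.8372053150679 -237.66867388673782
(296, 242) 570.7758109568845 -246.80232593619218
(345, 178) 583.8119281308489 -239.1368815762335
(357, 222) 583.1956419873798 -247.85369448716636
(79, 108) 542.2905253448686 -208.1201417880106
(193, 395) 542.2469461353612 -266.5737468731488
```

Run:
```python
from h import *
import pickle
i=camera_info('wrist')
s=pickle.load(open('s9.pkl','rb'));g=cv2.cvtColor(cv2.imread('pics/w9.png'),6)
# rectified unit-frame patch: x .535..0.595, y -.262..-.222, 0.1 mm/px, plane z=.078
a=np.array([-np.sin(.128),np.cos(.128),0]);b=np.array([np.cos(.128),np.sin(.128),0])
X=np.arange(540,590,.2);Y=np.arange(-256,-228,.1)
m=np.array([[wproj((x*b+y*a)/1e3+[0,0,.078],s,i) for x in X] for y in Y]).astype(np.float32)
p=cv2.remap(g,m[...,0],m[...,1],cv2.INTER_CUBIC)
for x in list(range(546,560,2))+list(range(560,580,1)):
    w=p[:,(X>=x-.1)&(X<x+.9)].mean(1);k=np.where(w<115)[0]
    if len(k):print(x,round(Y[k].mean(),2),round(Y[k[0]],1),round(Y[k[-1]],1),int(w.min()))
```

```text
546 -241.25 -245.5 -237.0 63
548 -241.25 -245.5 -237.0 62
550 -241.45 -245.6 -237.3 69
552 -241.4 -245.6 -237.2 70
554 -241.05 -245.5 -236.6 67
556 -241.1 -245.4 -236.8 68
558 -241.1 -245.8 -236.4 62
560 -241.65 -245.6 -237.7 78
561 -241.75 -244.5 -239.0 76
562 -241.9 -243.6 -240.2 77
563 -241.9 -242.7 -241.1 98
567 -241.35 -242.9 -239.8 68
568 -240.76 -244.1 -237.0 61
569 -240.95 -245.1 -236.8 65
570 -240.3 -246.1 -228.7 51
571 -241.36 -248.9 -228.6 50
572 -241.79 -249.0 -228.7 51
573 -242.75 -249.0 -236.5 50
574 -241.45 -246.3 -236.6 50
575 -241.7 -246.3 -237.1 59
576 -241.85 -246.3 -237.4 63
577 -241.85 -246.3 -237.4 64
578 -241.9 -246.4 -237.4 65
579 -241.95 -246.3 -237.6 64
```

```bash
python3 -c "
from workcell import *
print(close_job())"
```

```text
the job is handed in; nothing more can be done
None
```

I set both controls and handed the job in at about 14 s of the 61 s allowed. The hand-in reports no verdict, so these results are my own checks.

- **Gear rod:** I gripped its knob along the tilted rod axis and pulled it out 14.7 mm. The remaining pull was under 2 N, so it was sitting at the middle click. After I let go, the wrist picture still showed the rod standing out. I did not measure its final position to the millimetre.
- **Tension knob:** I turned it about 2.0 rad clockwise using the knob only, then let go and raised the gripper to about 0.22 m.
- **Alignment:** An image measurement of the edges puts the pointer and index clip within about 0.2–0.8 mm of each other. Reading the tips by eye gave up to 1.9 mm, which disagrees but is still inside the 2.5 mm tolerance.
- **Mushroom, cone and jar:** No move went through where they stand and the force readings showed no unexpected contact. I took no final picture to check them.

One move was cut short: my first approach to the rod was out of reach and stopped at a joint's range limit. I corrected it before gripping anything.

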